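# Find the tired spring leaf and load it

### The job

One of the three spring-steel leaves clamped in the jig has gone soft and bends about twice as far as the others. Find it by pressing the leaves at mid-span, holding a steady 6 N or so for about a second (never more than 12 N on a leaf), then stand the large knobbed weight upright on the soft leaf at mid-span and let go, so that it stays there under load. Leave everything else on the bench where it is.

Things in the scene. Friction and masses are not known exactly. Their poses are not given: they have to be found in the camera images.
- jig: Metal jig fixed to the bench: dark base plate 190 x 300 x 12 mm; along its far edge (jig x +60 to +110 mm) a riser with a pale clamp bar 290 mm long, bolt heads up to 91 mm above the table. Three like-looking steel leaves stick out of it towards jig -x, 90 mm apart (jig y +90, 0, -90). Origin on the table under the middle leaf's mid-span; x along the leaves towards the clamp, y left, z up.
- bay_left (a point): Point on the upper face of the left (jig +y) leaf (as seen from the robot) at its mid-span, with the leaf at rest; 71 mm above the table. It belongs to the jig and does not move with the leaf. Leaf: bare steel, level, 40 mm wide, 3 mm thick, 120 mm free length from root (jig x +60) to free tip (jig x -60), 56 mm of air below.
- bay_middle (a point): Point on the upper face of the middle leaf (as seen from the robot) at its mid-span, with the leaf at rest; 71 mm above the table. It belongs to the jig and does not move with the leaf. Stiffness at mid-span: a sound leaf about 1.6 N per mm, the soft one about 0.7 N per mm (6 N: about 4 mm against 9 mm).
- bay_right (a point): Point on the upper face of the right (jig -y) leaf (as seen from the robot) at its mid-span, with the leaf at rest; 71 mm above the table. It belongs to the jig and does not move with the leaf.
- leaf_1 (a joint): Downward bend of one of the three spring leaves, rad, 0 at rest, growing as the leaf is pressed down (its tip side drops; the leaf turns about its root line, 60 mm from mid-span, so 0.1 rad is 6 mm at mid-span). The leaves change bays from start to start: which bay this one is in is not known beforehand.
- leaf_2 (a joint): Downward bend of one of the three spring leaves, rad, 0 at rest, growing as the leaf is pressed down (its tip side drops; the leaf turns about its root line, 60 mm from mid-span, so 0.1 rad is 6 mm at mid-span). The leaves change bays from start to start: which bay this one is in is not known beforehand.
- leaf_3 (a joint): Downward bend of one of the three spring leaves, rad, 0 at rest, growing as the leaf is pressed down (its tip side drops; the leaf turns about its root line, 60 mm from mid-span, so 0.1 rad is 6 mm at mid-span). The leaves change bays from start to start: which bay this one is in is not known beforehand.
- weight_mid (a point): The large knobbed balance weight: plain steel cylinder 34 mm in diameter and 50 mm tall with a narrower neck and knob on top, 65 mm tall overall, about 0.4 kg, standing upright. This point is on its axis 25 mm above its underside (half-way up the cylinder); z up its axis.
- small_weight: Bystander: a smaller knobbed steel weight, 22 mm in diameter, 40 mm tall, 0.1 kg. Origin at the centre of its underside. It and the large weight may swap places.
- dish: Bystander: clear lidded dish, 92 mm in diameter, 16 mm tall. Origin at the centre of its underside.
- bottle: Bystander: capped glass bottle, 60 mm in diameter, 150 mm tall. Origin at the centre of its underside.
- screwdriver: Bystander: black-handled screwdriver lying on the table, 170 mm long along its x. Origin at its middle on the table.
- tip_box: Bystander: box of pipette tips 120 x 85 x 48 mm. Origin at the centre of its underside.
- jar: Bystander: white screw-top jar, 46 mm in diameter, 62 mm tall. Origin at the centre of its underside.

How it is judged:
By the outcome, as a careful person would: the job done as asked, in the order asked, and still so for the second after the job is handed in, with the robot touching nothing.
It also fails if it takes over 69 s, if anything falls off the work surface, if the arm or the gripper's body presses on something with over 40 N, if the wrist force passes 120 N, or if a joint passes its speed limit or range.

### The arm

A 6-joint arm with a two-finger parallel gripper is mounted at the origin on the work surface. World frame = base frame: x ahead of the robot, y to its left, z up, the work surface at z = 0. Lengths are in mm, angles in rad, forces in N, time in s.
With the tool pointing down it reaches from about 350 to 775 mm from the base axis. Payload 7.3 kg.
Tool frame: the origin (TCP) lies between the finger pads; the fingertips stand 8 mm ahead of it and the grasp point (between the pads) lies 11 mm behind it; y points along the fingers, z is the direction in which the jaws open and shut, and the axes are right-handed (so a half turn about y gives the same grasp; the last joint's range is limited). The gripper opens to 92 mm and grips with 3 to 60 N. Pads are 19 mm wide; open, the fingers measure 130 mm over their backs; the gripper's body (75 mm by 190 mm) begins 47 mm behind the grasp point.
Start: joints at [1.174, 0.342, 1.524, -0, 1.275, -0.146], TCP at [130.278, 508.598, 234.741] pointing down, gripper open.
Joint ranges: [-2.53, 2.53], [-0.77, 2.02], [0.04, 2.7], [-1, 4.14], [0.28, 2.66], [-3.11, 3.11]. Speed limits (rad/s): [2.57, 2.57, 3.14, 3.14, 3.14, 3.14].

### API

Orientations are given as [roll, pitch, yaw] about the fixed x, y, z axes, in that order (R = Rz(yaw) Ry(pitch) Rx(roll)).
In Python, from plant import bot, vision, job gives the robot as it stands. The module is installed in compiled form; this text tells all that it offers.
- The arm moves only by the tool arm_command, never from a script. Its argument "deltas" is a list of rows, each a list of 4 numbers: the shift along the tool's x, y, z in m, then the turn about the tool's y in degrees. In form: [[x, y, z, twist], ...]. A call has 1 to 5 rows; each row shifts and turns the commanded pose from where the row before left it, along the tool's axes as they then stand; what a row does not reach is not made up. A row lasts 1/10 s, in which the tool goes at most 50 mm and 8.59 degrees, less where a joint would pass 70% of its speed; a pose out of reach is approached as far as the arm can. A call is refused whole if a number of a shift passes 0.05 or a number of a turn 8.59, either way. A call with a gripper value outside its range is refused whole. "claw" is the closure in counts, from 0 (fully open) to 255 (shut), set as the call begins (left out, the last holds). The fingers move at their own pace and stop on an object; the grip force is fixed at half the most. Time passes only in rows, so rows that do not move let the fingers close. It gives the time, the measured TCP pose, the force and the opening at its end, in the units of the state.
- bot.get_obs(): the state, without advancing time (a new reading comes with each control period).
- vision.capture(name): name is "scene" or "side" or "wrist"; returns a dict with "img" (420x560x3 uint8, red, green, blue), "camera_matrix" (3x3 intrinsics, pixels), "world_to_cam" (4x4, takes a point from world to camera coordinates); the wrist camera has in their place "mount" (4x4, takes a point from camera to tool coordinates, whose origin is the TCP and whose axes are the tool frame's). Camera axes: x right, y down, z forward; pixel columns grow to the right and rows downward; lengths in mm; the calibration is good to about 2 mm. A picture is of the moment at which its call begins: read the wrist's pose just before it. There is no depth.
- job.close_job(): hands the job in, once; it reports no verdict.
Trained networks look in a picture, given as the dict that the camera call returned (one of the last four; its "shot" number tells which), for a name from the list of things; names that differ only in an ending like _2 or _b are one class to them, and where a whole thing is asked for, a point or a joint stands for the part that bears it (a point fixed in the world has none). Each returns a list of dicts, best first, with "confidence" (0 to 1); they miss things now and then, are a little off and sometimes report something else, mostly with a low value. They report only what shows in the picture. A call takes as long as a camera call.
- vision.find_in(picture, name): "xyz" ([x, y, z] in mm, in the coordinates of the camera as it stood for that picture, good to about 4 mm: the middle of the surface that is visible of it).
- vision.regions_of(picture, name): "mask" (420x560 bool, what is visible of it).
The state is a dict: "time": time; "joint_positions": joint angles; "dq": joint speeds; "tau": joint torques, N m; "tool_pos": TCP position; "tcp_rot": TCP orientation; "contact_force": force on the tool from outside, world axes, zero at the start; "moment": the same for the moment, N m; "grip_width": finger opening in mm.
Only numpy, scipy, OpenCV 4.12 (cv2) and the standard library are available. Lean on these libraries where they do the work, as an engineer would, in place of code of your own. Each camera call takes 0.05 s, during which the arm holds its last target. There are 200 camera calls.

## Working session

There is one attempt and no reset: what is moved stays moved. The work goes in short steps, Python scripts to look and compute and a tool call to move; the robot and the scene stay as the last step left them, time stands still between calls to the robot, and variables do not carry over. Pictures are saved under pics/ and viewed, about 8 in all and at most 12, crops included, and the job is handed in when it is done.

Besides the shell and the picture viewer there is one more tool, called in YAML: its name, and indented under it one key for each argument. arm_command: Moves the arm, as the interface text tells. Its arguments: {"type":"object","properties":{"deltas":{"type":"array","items":{"type":"array","items":{"type":"number"}}},"claw":{"type":"number"}},"required":["deltas"]}

```bash
mkdir -p pics
cat > h.py <<'E'
import numpy as np, cv2
from plant import bot, vision, job
from scipy.spatial.transform import Rotation as R
def T_tool(o):
    T=np.eye(4);T[:3,:3]=R.from_euler('xyz',o["tcp_rot"]).as_matrix();T[:3,3]=o["tool_pos"];return T
def cap(n):
    o=bot.get_obs();p=vision.capture(n)
    p["c2w"]=T_tool(o)@p["mount"] if n=="wrist" else np.linalg.inv(p["world_to_cam"])
    return p
def save(p,f): cv2.imwrite("pics/"+f,p["img"][:,:,::-1])
def W(p,x): return (p["c2w"]@np.r_[x,1])[:3]
def onplane(p,u,v,z):
    d=p["c2w"][:3,:3]@np.linalg.inv(p["camera_matrix"])@[u,v,1];c=p["c2w"][:3,3]
    return c+d*(z-c[2])/d[2]
def px(p,w):
    q=p["camera_matrix"]@(np.linalg.inv(p["c2w"])@np.r_[w,1])[:3];return q[:2]/q[2]
E
python3 - <<'E'
from h import *
np.set_printoptions(precision=1,suppress=True)
o=bot.get_obs();print(o); print(T_tool(o))
a=cap("scene");b=cap("side")
cv2.imwrite("pics/a.png",np.hstack([cv2.resize(x["img"],(400,300)) for x in(a,b)])[:,:,::-1])
save(a,"scene.png");save(b,"side.png")
for p in(a,b):
  print(p["c2w"])
  for n in["jig","leaf_1","weight_mid","small_weight","dish","bottle","screwdriver","tip_box","jar"]:
    print(n,[(W(p,d["xyz"]),round(d["confidence"],2)) for d in vision.find_in(p,n)][:4])
E
```

```text
{'time': 0.0, 'joint_positions': array([ 1.2,  0.3,  1.5,  0. ,  1.3, -0.1]), 'dq': array([-0.,  0., -0.,  0.,  0.,  0.]), 'tau': array([  0. , -43.1, -24.4,   0.1,   0.1,  -0. ]), 'tool_pos': array([130.1, 508.2, 234. ]), 'tcp_rot': array([-1.6,  0. , -0.3]), 'contact_force': array([-1. ,  0.2,  0.1]), 'moment': array([-0., -0.,  0.]), 'grip_width': 91.80012381153144}
[[  1.   -0.    0.2 130.1]
 [ -0.2  -0.    1.  508.2]
 [ -0.   -1.   -0.  234. ]
 [  0.    0.    0.    1. ]]
[[   0.4    0.7   -0.6 1396.2]
 [   0.9   -0.3    0.3 -415.8]
 [   0.    -0.7   -0.7 1115.7]
 [   0.     0.     0.     1. ]]
jig [(array([646.4,  87.2,  47.8]), 0.64)]
leaf_1 [(array([578.8, 206.2,  70.8]), 0.87), (array([556.5, 119.4,  68. ]), 0.87), (array([533.4,  32.1,  66.1]), 0.62)]
weight_mid [(array([ 549.9, -321.7,   44.4]), 0.6)]
small_weight []
dish [(array([ 525.2, -451.8,   17.4]), 0.73)]
bottle [(array([617.1, 369.9,  81.4]), 0.96)]
screwdriver [(array([ 652.1, -295. ,   21.9]), 0.67)]
tip_box [(array([351.3, 390.5,  40.9]), 0.86), (array([611.8, 368.8,  84.8]), 0.34)]
jar [(array([ 362.6, -114.5,   51.3]), 0.83)]
[[   0.8   -0.3    0.5    9.4]
 [  -0.6   -0.4    0.7 -751.7]
 [  -0.    -0.9   -0.5  589.3]
 [   0.     0.     0.     1. ]]
jig []
leaf_1 [(array([533.6,  30.7,  74. ]), 0.97), (array([581.1, 206.4,  70. ]), 0.58), (array([561.1, 117.3,  71.7]), 0.54)]
weight_mid [(array([ 533.7, -328.4,   38.8]), 0.84)]
small_weight [(array([ 443.7, -284.8,   24.3]), 0.71)]
dish []
bottle [(array([581.4, 365. ,  71.2]), 0.92), (array([ 344.6, -122.5,   52. ]), 0.59)]
screwdriver [(array([ 639.1, -300.9,   20.8]), 0.87), (array([580.4,  47.2,  13.5]), 0.65), (array([582.7, 205.7,  69.5]), 0.41)]
tip_box [(array([327. , 376.2,  38.8]), 0.63)]
jar [(array([585.7,  46.2,  16.2]), 0.73), (array([ 340.5, -121.4,   50.6]), 0.55)]
```

View pics/scene.png

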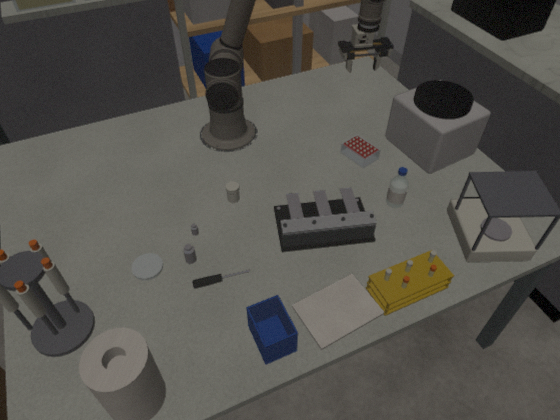

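View pics/side.png

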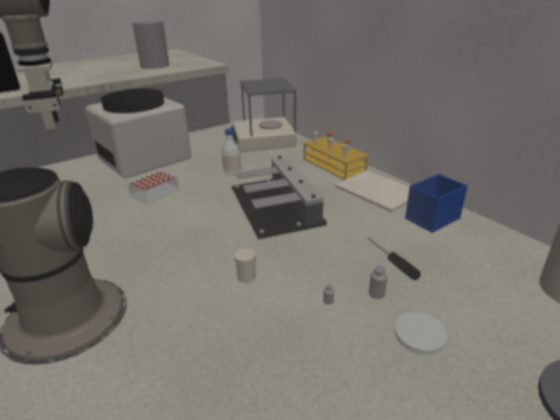

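The scene view shows the jig at about (325,222), with the leaves pointing towards the robot. The large weight is at (190,254) and the small one at (195,230). The side view puts the large weight at (378,283) and the small one at (329,295). Next I'll work out a move that looks down on the jig.

Run:
```python
from h import *
np.set_printoptions(precision=3,suppress=True)
o=bot.get_obs();T=T_tool(o);print(o["tcp_rot"],T)
print(vision.capture("wrist")["mount"])
print(T[:3,:3].T@(np.array([520,128,330])-T[:3,3]))
```

```text
[-1.571 -0.    -0.251] [[  0.969   0.      0.248 130.286]
 [ -0.248   0.      0.969 508.591]
 [  0.     -1.      0.    234.744]
 [  0.      0.      0.      1.   ]]
[[   0.001    0.962    0.273  -73.135]
 [   0.      -0.273    0.962 -150.339]
 [   1.      -0.001   -0.001   -0.864]
 [   0.       0.       0.       1.   ]]
[ 471.989  -95.281 -271.934]
```

arm_command:
  deltas:
    - [0.039, -0.008, -0.0225, 0]
    - [0.039, -0.008, -0.0225, 0]
    - [0.039, -0.008, -0.0225, 0]
    - [0.039, -0.008, -0.0225, 0]
    - [0.039, -0.008, -0.0225, 0]
  claw: 255

```text
time: 1.55
tool_pos: [292.2, 349.9, 275.2]
tcp_rot: [-1.57, -0.0, -0.25]
contact_force: [0.6, 1.4, 1.3]
grip_width: 56.6
```

arm_command:
  deltas:
    - [0.039, -0.008, -0.0225, 0]
    - [0.039, -0.008, -0.0225, 0]
    - [0.039, -0.008, -0.0225, 0]
    - [0.039, -0.008, -0.0225, 0]
    - [0.039, -0.008, -0.0225, 0]

```text
time: 2.05
tool_pos: [453.3, 192.3, 315.3]
tcp_rot: [-1.57, -0.0, -0.251]
contact_force: [1.0, 0.2, -0.6]
grip_width: 16.1
```

arm_command:
  deltas:
    - [0.039, -0.008, -0.0225, 0]
    - [0.039, -0.008, -0.0225, 0]
    - [0, 0, 0, 0]
    - [0, 0, 0, 0]

```text
time: 2.45
tool_pos: [516.8, 130.3, 330.2]
tcp_rot: [-1.571, 0.001, -0.253]
contact_force: [-0.5, 0.1, -0.5]
grip_width: 0.6
```

Run:
```python
from h import *
np.set_printoptions(precision=1,suppress=True)
p=cap("wrist");save(p,"w1.png");o=bot.get_obs();print(o["tool_pos"],o["tcp_rot"],o["contact_force"])
for n in["jig","leaf_1","bay_left","bay_middle","bay_right"]:
  print(n,[(W(p,d["xyz"]),round(d["confidence"],2)) for d in vision.find_in(p,n)][:4])
for d in vision.regions_of(p,"leaf_1"):
  c,_=cv2.findContours(d["mask"].astype(np.uint8),0,2);c=max(c,key=cv2.contourArea)
  w=np.array([onplane(p,u,v,71)[:2] for u,v in c[:,0]],np.float32)
  r=cv2.minAreaRect(w);print(d["confidence"],r,cv2.boxPoints(r).tolist(),cv2.boundingRect(c))
```

```text
[516.2 131.1 330.3] [-1.6  0.  -0.3] [-0.1  0.3 -0.6]
jig [(array([552.2, 110.7,  11.7]), 0.66)]
leaf_1 [(array([548.1, 120.7,  73. ]), 0.96), (array([528.9,  34.6,  73.3]), 0.73), (array([576.3, 210.2,  72.9]), 0.56), (array([555.1, 108.7,   7.4]), 0.25)]
bay_left [(array([553. , 105.7,  15.8]), 0.73)]
bay_middle [(array([552.1, 111.2,   8. ]), 0.8)]
bay_right [(array([552.6, 115.4,  11. ]), 0.84)]
0.8 ((533.2715454101562, 33.36778259277344), (40.96112060546875, 123.79679870605469), 72.95471954345703) [[468.0887145996094, 31.930978775024414], [586.447509765625, -4.35725212097168], [598.454345703125, 34.804588317871094], [480.0955810546875, 71.09281921386719]] (189, 149, 38, 105)
0.75 ((581.3051147460938, 206.62506103515625), (42.55361557006836, 118.68461608886719), 73.83403778076172) [[518.3853759765625, 202.71168518066406], [632.3770751953125, 169.6674346923828], [644.224853515625, 210.53843688964844], [530.233154296875, 243.5826873779297]] (344, 154, 45, 100)
```

View pics/w1.png

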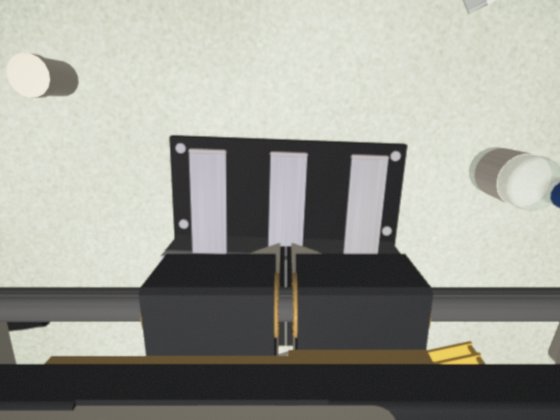

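The wrist view shows all three leaves. Their tips are at rows 149–155, in columns 190–226 (right bay), 270–307 (middle) and 350–387 (left). I'll fit the jig pose from those tips.

Run:
```python
from h import *
np.set_printoptions(precision=1,suppress=True)
p=cap("wrist");o=bot.get_obs();T=T_tool(o)
t=[onplane(p,*q,71) for q in[(208,149),(288.5,152),(368.5,154.5)]]
t=np.array(t)[:,:2];print(t,np.linalg.norm(np.diff(t,axis=0),axis=1))
d=t[2]-t[0];yaw=np.arctan2(-d[0],d[1]);print("yaw",yaw)
ex=np.array([np.cos(yaw),np.sin(yaw)]);ey=np.array([-ex[1],ex[0]])
c=t.mean(0)+60*ex;print("mid",c)
# base plate corners
for q in[(170,136),(406,144)]: print(onplane(p,*q,12), c-(0)*ex)
for s in(90,0,-90):
  w=np.r_[c+s*ey,71+40];print(s,w,T[:3,:3].T@(w-T[:3,3]))
a=cap("scene");b=cap("side")
for k,s in enumerate((90,0,-90)): print([px(q,np.r_[c+s*ey-60*ex,71]) for q in(p,a,b)])
```

```text
[[474.3  53.3]
 [499.5 138.5]
 [524.1 223.7]] [88.9 88.7]
yaw -0.2845527580635696
mid [556.9 121.6]
[451.2  -1.6  12. ] [556.9 121.6]
[534.2 282.6  12. ] [556.9 121.6]
90 [582.1 208.  111. ] [ 45.  219.9  90.3]
0 [556.9 121.6 111. ] [ 41.8 219.9   0.4]
-90 [531.6  35.2 111. ] [ 38.7 219.9 -89.6]
[array([369.6, 154.6]), array([345.6, 187.1]), array([235.6, 175.6])]
[array([288.4, 151.8]), array([319. , 189.8]), array([243.4, 188.9])]
[array([206.9, 149. ]), array([292.1, 192.6]), array([252.2, 204. ])]
```

arm_command:
  deltas:
    - [0.008, 0.046, 0, 1.6]
    - [0.008, 0.046, 0, 0]
    - [0.008, 0.046, 0, 0]
    - [0.008, 0.046, 0, 0]
    - [0.009, 0.046, 0, 0]

```text
time: 3.45
tool_pos: [556.2, 119.9, 99.3]
tcp_rot: [-1.57, -0.001, -0.279]
contact_force: [0.6, -0.7, 0.3]
grip_width: 0.3
```

arm_command:
  deltas:
    - [0, 0.014, 0, 0]
    - [0, 0, 0, 0]
    - [0, 0, 0, 0]

```text
time: 3.75
tool_pos: [556.6, 120.0, 87.4]
tcp_rot: [-1.57, -0.001, -0.279]
contact_force: [1.3, -0.2, 0.3]
grip_width: 0.4
```

Run:
```python
from h import *
np.set_printoptions(precision=2,suppress=True)
o=bot.get_obs();print(o["tool_pos"],o["tcp_rot"],o["contact_force"])
```

```text
[556.57 120.    87.37] [-1.57 -0.   -0.28] [ 1.25 -0.2   0.26]
```

arm_command:
  deltas:
    - [0, 0.004, 0, 0]
    - [0, 0.003, 0, 0]
    - [0, 0.002, 0, 0]
    - [0, 0.001, 0, 0]
    - [0, 0, 0, 0]

```text
time: 4.25
tool_pos: [556.5, 120.0, 77.3]
tcp_rot: [-1.57, -0.001, -0.279]
contact_force: [-0.8, 0.7, 4.7]
grip_width: 0.4
```

arm_command:
  deltas:
    - [0, 0.001, 0, 0]
    - [0, 0.001, 0, 0]
    - [0, 0, 0, 0]
    - [0, 0, 0, 0]

```text
time: 4.65
tool_pos: [556.6, 120.0, 75.5]
tcp_rot: [-1.57, -0.001, -0.279]
contact_force: [-0.9, -0.3, 7.8]
grip_width: 0.3
```

arm_command:
  deltas:
    - [0, -0.001, 0, 0]
    - [0, 0, 0, 0]
    - [0, 0, 0, 0]
    - [0, 0, 0, 0]
    - [0, 0, 0, 0]

```text
time: 5.15
tool_pos: [556.5, 119.9, 76.3]
tcp_rot: [-1.57, -0.001, -0.279]
contact_force: [0.4, 0.8, 5.9]
grip_width: 0.3
```

arm_command:
  deltas:
    - [0, 0, 0, 0]
    - [0, 0, 0, 0]
    - [0, 0, 0, 0]
    - [0, 0, 0, 0]
    - [0, 0, 0, 0]

```text
time: 5.65
tool_pos: [556.5, 119.9, 76.3]
tcp_rot: [-1.57, -0.001, -0.279]
contact_force: [-1.2, 0.1, 5.7]
grip_width: -0.0
```

arm_command:
  deltas:
    - [0, 0, 0, 0]
    - [0, -0.016, 0, 0]
    - [0, 0, 0.03, 0]
    - [0, 0, 0.03, 0]
    - [0, 0, 0.03, 0]

```text
time: 6.15
tool_pos: [580.9, 207.0, 91.5]
tcp_rot: [-1.571, 0.0, -0.279]
contact_force: [0.1, 0.0, 0.7]
grip_width: 0.6
```

arm_command:
  deltas:
    - [0, 0.004, 0, 0]
    - [0, 0, 0, 0]
    - [0, 0, 0, 0]

```text
time: 6.45
tool_pos: [580.3, 205.5, 87.2]
tcp_rot: [-1.572, 0.001, -0.279]
contact_force: [0.3, -0.5, 0.3]
grip_width: 0.4
```

arm_command:
  deltas:
    - [0.001, 0.004, 0.002, 0]
    - [0, 0.003, 0, 0]
    - [0, 0.002, 0, 0]
    - [0, 0.001, 0, 0]
    - [0, 0, 0, 0]

```text
time: 6.95
tool_pos: [582.4, 207.7, 77.7]
tcp_rot: [-1.571, 0.0, -0.279]
contact_force: [0.4, -0.4, 1.3]
grip_width: 0.5
```

arm_command:
  deltas:
    - [0, 0.001, 0, 0]
    - [0, 0, 0, 0]
    - [0, 0, 0, 0]

```text
time: 7.25
tool_pos: [582.5, 207.9, 76.9]
tcp_rot: [-1.571, -0.0, -0.279]
contact_force: [0.3, -1.3, 2.0]
grip_width: 0.5
```

Softer here, so I'll press further.

arm_command:
  deltas:
    - [0, 0.001, 0, 0]
    - [0, 0.001, 0, 0]
    - [0, 0.001, 0, 0]
    - [0, 0, 0, 0]
    - [0, 0, 0, 0]

```text
time: 7.75
tool_pos: [582.6, 208.1, 74.0]
tcp_rot: [-1.57, -0.001, -0.279]
contact_force: [0.3, -1.5, 4.0]
grip_width: 0.4
```

arm_command:
  deltas:
    - [0, 0.001, 0, 0]
    - [0, 0.001, 0, 0]
    - [0, 0, 0, 0]
    - [0, 0, 0, 0]

```text
time: 8.15
tool_pos: [582.7, 208.0, 72.1]
tcp_rot: [-1.57, -0.001, -0.279]
contact_force: [0.4, -1.3, 6.0]
grip_width: 0.4
```

arm_command:
  deltas:
    - [0, 0, 0, 0]
    - [0, 0, 0, 0]
    - [0, 0, 0, 0]
    - [0, 0, 0, 0]
    - [0, 0, 0, 0]

```text
time: 8.65
tool_pos: [582.8, 208.0, 72.2]
tcp_rot: [-1.57, -0.001, -0.279]
contact_force: [0.1, -2.2, 7.2]
grip_width: 0.3
```

arm_command:
  deltas:
    - [0, 0, 0, 0]
    - [0, 0, 0, 0]
    - [0, 0, 0, 0]
    - [0, 0, 0, 0]
    - [0, -0.02, 0, 0]

```text
time: 9.15
tool_pos: [580.6, 207.9, 89.3]
tcp_rot: [-1.573, 0.005, -0.279]
contact_force: [0.2, 0.6, -0.5]
grip_width: 0.7
```

arm_command:
  deltas:
    - [0, 0, -0.045, 0]
    - [0, 0, -0.045, 0]
    - [0, 0, -0.045, 0]
    - [0, 0, -0.045, 0]
    - [0, 0, 0, 0]

```text
time: 9.65
tool_pos: [531.1, 31.0, 91.1]
tcp_rot: [-1.572, 0.002, -0.283]
contact_force: [-1.2, 0.3, 0.7]
grip_width: 0.2
```

arm_command:
  deltas:
    - [0, 0, 0, 0]
    - [0, 0, 0, 0]

```text
time: 9.85
tool_pos: [533.0, 35.8, 91.5]
tcp_rot: [-1.57, 0.0, -0.278]
contact_force: [0.9, -0.1, -0.2]
grip_width: 0.6
```

arm_command:
  deltas:
    - [0, 0.006, 0, 0]
    - [0, 0.004, 0, 0]
    - [0, 0.003, 0, 0]
    - [0, 0.001, 0, 0]
    - [0, 0, 0, 0]

```text
time: 10.35
tool_pos: [532.8, 35.5, 77.7]
tcp_rot: [-1.57, 0.0, -0.278]
contact_force: [-0.8, 2.1, 2.9]
grip_width: 0.5
```

arm_command:
  deltas:
    - [0, 0.001, 0, 0]
    - [0, 0, 0, 0]
    - [0, 0, 0, 0]

```text
time: 10.65
tool_pos: [533.0, 35.1, 77.0]
tcp_rot: [-1.57, -0.0, -0.279]
contact_force: [-1.3, 2.5, 4.0]
grip_width: 0.3
```

arm_command:
  deltas:
    - [0, 0.0015, 0, 0]
    - [0, 0, 0, 0]
    - [0, 0, 0, 0]
    - [0, 0, 0, 0]
    - [0, 0, 0, 0]

```text
time: 11.15
tool_pos: [533.1, 35.1, 75.7]
tcp_rot: [-1.57, -0.001, -0.279]
contact_force: [-1.9, 3.4, 7.6]
grip_width: 0.2
```

arm_command:
  deltas:
    - [0, 0, 0, 0]
    - [0, 0, 0, 0]
    - [0, 0, 0, 0]
    - [0, 0, 0, 0]
    - [0, 0, 0, 0]

```text
time: 11.65
tool_pos: [533.0, 35.1, 75.7]
tcp_rot: [-1.57, -0.001, -0.279]
contact_force: [-1.8, 3.1, 6.6]
grip_width: 0.4
```

arm_command:
  deltas:
    - [0, 0, 0, 0]
    - [0, 0, 0, 0]
    - [0, -0.04, 0, 0]
    - [0, -0.05, 0, 0]
    - [0, -0.05, 0, 0]

```text
time: 12.15
tool_pos: [532.4, 34.4, 216.1]
tcp_rot: [-1.572, 0.001, -0.279]
contact_force: [0.8, 0.0, -0.2]
grip_width: 0.2
```

Run:
```python
from h import *
np.set_printoptions(precision=1,suppress=True)
o=bot.get_obs();T=T_tool(o);print(o["tool_pos"],o["joint_positions"])
a=cap("scene");b=cap("side")
for p in(a,b):
  print([(W(p,d["xyz"]),d["confidence"]) for n in("weight_mid","small_weight") for d in vision.find_in(p,n)])
  for d in vision.regions_of(p,"weight_mid")[:2]:
    x,y,w,h=cv2.boundingRect(d["mask"].astype(np.uint8)); print((x,y,w,h),onplane(p,x+w/2,y+h-w/4,0),onplane(p,x+w/2,y+h/2,32))
for w in([470,-300,280],): print(T[:3,:3].T@(np.array(w)-T[:3,3]))
```

```text
[532.4  34.4 216.1] [-0.1  0.4  1.5 -0.   1.2 -1.4]
[(array([ 552.2, -319.8,   41.1]), 0.57), (array([ 451.1, -281.3,   29.1]), 0.45), (array([ 552. , -320.1,   42.8]), 0.42), (array([553.6, 120.3,  68. ]), 0.32)]
[(array([ 534.3, -326.2,   40. ]), 0.72), (array([531.5,  31. ,  72.3]), 0.43), (array([583.9, 364.8,  69.3]), 0.38), (array([ 442.4, -283.9,   23.3]), 0.65)]
(369, 266, 18, 34) [ 540.6 -325.8    0. ] [ 539.3 -322.9   32. ]
[  32.1  -63.5 -338.7]
```

The left leaf is the soft one: about 0.8 N/mm, against about 1.7 N/mm for the other two. Next is the weight.

arm_command:
  deltas:
    - [0.009, -0.004, -0.043, 0]
    - [0.009, -0.004, -0.043, 0]
    - [0.009, -0.004, -0.043, 0]
    - [0.009, -0.004, -0.043, 0]
    - [0.009, -0.004, -0.043, 0]
  claw: 0

```text
time: 13.05
tool_pos: [516.2, -185.7, 233.9]
tcp_rot: [-1.57, 0.002, -0.279]
contact_force: [0.2, 0.0, 0.4]
grip_width: 36.1
```

arm_command:
  deltas:
    - [0.009, -0.004, -0.043, 0]
    - [0.009, -0.004, -0.043, 0]
    - [0.009, -0.004, -0.04, 0]
    - [0, 0, 0, 0]
    - [0, 0, 0, 0]

```text
time: 13.55
tool_pos: [507.6, -313.1, 245.4]
tcp_rot: [-1.569, 0.003, -0.281]
contact_force: [0.1, 0.0, -0.2]
grip_width: 75.6
```

Run:
```python
from h import *
np.set_printoptions(precision=1,suppress=True)
p=cap("wrist");save(p,"w2.png");o=bot.get_obs();T=T_tool(o);print(o["tool_pos"],o["grip_width"])
for n in("weight_mid","small_weight"):
  print(n,[(W(p,d["xyz"]),d["confidence"]) for d in vision.find_in(p,n)])
  for d in vision.regions_of(p,n): print(cv2.boundingRect(d["mask"].astype(np.uint8)))
for w in([542,-323,65],[542,-323,0]): print(px(p,w))
```

```text
[ 507.9 -312.1  245.7] 79.47216782327105
weight_mid [(array([ 534.8, -323.5,   51.3]), 0.68)]
(271, 188, 34, 43)
small_weight [(array([ 444.7, -280.1,   32.7]), 0.96)]
(292, 94, 24, 23)
[286.3 221.1]
[286.1 202.8]
```

View pics/w2.png

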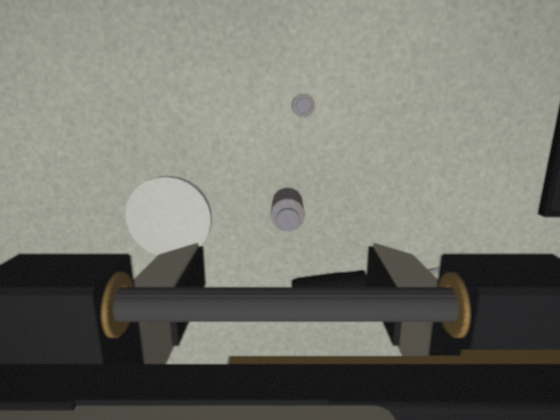

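The wrist view shows the large weight's knob at (288,219) and the small weight at (303,105). The dish's nearest edge is at column 211, which leaves enough room for the fingers.

Run:
```python
from h import *
np.set_printoptions(precision=1,suppress=True)
p=cap("wrist");o=bot.get_obs();T=T_tool(o)
k=onplane(p,288,219.5,65);print(k)
c,_=cv2.findContours(vision.regions_of(p,"weight_mid")[0]["mask"].astype(np.uint8),0,2)
c=max(c,key=cv2.contourArea)[:,0]
# left/right extremes in columns => axis across
print(c[:,0].min(),c[:,0].max(),onplane(p,(c[:,0].min()+c[:,0].max())/2,216,50))
for z in(90,21): print(T[:3,:3].T@(np.r_[k[:2],z]-T[:3,3]))
```

```text
[ 542.7 -319.6   65. ]
269 302 [ 543.3 -322.2   50. ]
[ 35.1 157.2   1.6]
[ 35.1 226.2   1.6]
```

arm_command:
  deltas:
    - [0.018, 0.02, 0, 0]
    - [0.017, 0.04, 0, 0]
    - [0, 0.045, 0, 0]
    - [0, 0.035, 0, 0]
    - [0, 0, 0, 0]

```text
time: 14.4
tool_pos: [539.5, -319.7, 102.0]
tcp_rot: [-1.567, 0.01, -0.278]
contact_force: [-0.8, 0.2, -0.3]
grip_width: 91.8
```

Run:
```python
from h import *
np.set_printoptions(precision=1,suppress=True)
p=cap("wrist");save(p,"w3.png");o=bot.get_obs();print(o["tool_pos"],o["contact_force"],o["grip_width"])
```

```text
[ 541.  -321.1  105.4] [ 0.9 -0.7  0.9] 91.62946303751696
```

View pics/w3.png

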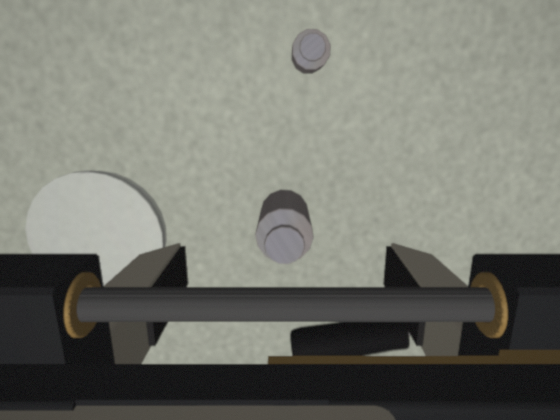

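Run:
```python
from h import *
np.set_printoptions(precision=1,suppress=True)
p=cap("wrist");o=bot.get_obs();T=T_tool(o);print(o["tool_pos"])
for q in((285,243,65),(164,240,16),(350,323,18),(410,335,15)):
  print(T[:3,:3].T@(onplane(p,*q)-T[:3,3]))
```

```text
[ 542.3 -322.2  107.9]
[ 1.  42.9 -0.5]
[ 17.8  91.9 -84. ]
[82.1 89.9 47.1]
[94.4 93.  93.1]
```

arm_command:
  deltas:
    - [0.001, 0.03, 0, 0]
    - [0, 0.03, 0, 0]
    - [0, 0.02, 0, 0]
    - [0, 0.007, 0, 0]
    - [0, 0, 0, 0]

```text
time: 15.0
tool_pos: [543.7, -323.1, 21.6]
tcp_rot: [-1.571, -0.002, -0.279]
contact_force: [0.5, -0.3, 0.4]
grip_width: 91.7
```

arm_command:
  deltas:
    - [0, 0, 0, 0]
    - [0, 0, 0, 0]
    - [0, 0, 0, 0]
    - [0, 0, 0, 0]
    - [0, 0, 0, 0]
  claw: 255

```text
time: 15.5
tool_pos: [543.0, -322.7, 20.5]
tcp_rot: [-1.571, -0.0, -0.279]
contact_force: [0.1, -0.1, 0.1]
grip_width: 56.8
```

arm_command:
  deltas:
    - [0, 0, 0, 0]
    - [0, 0, 0, 0]
    - [0, 0, 0, 0]
    - [0, 0, 0, 0]

```text
time: 15.9
tool_pos: [542.9, -322.3, 20.2]
tcp_rot: [-1.57, 0.0, -0.279]
contact_force: [0.2, 1.9, 0.3]
grip_width: 33.0
```

arm_command:
  deltas:
    - [0, 0, 0, 0]
    - [0, -0.02, 0, 0]
    - [0, -0.04, 0, 0]
    - [0, -0.05, 0, 0]
    - [0, -0.05, 0, 0]

```text
time: 16.4
tool_pos: [542.0, -322.2, 180.5]
tcp_rot: [-1.57, 0.003, -0.279]
contact_force: [0.7, -1.4, -4.2]
grip_width: 33.0
```

arm_command:
  deltas:
    - [-0.009, 0, 0.043, 0]
    - [-0.009, 0, 0.043, 0]
    - [-0.009, 0, 0.043, 0]
    - [-0.009, 0, 0.043, 0]
    - [-0.009, 0, 0.043, 0]

```text
time: 16.9
tool_pos: [558.1, -101.9, 179.5]
tcp_rot: [-1.571, 0.001, -0.279]
contact_force: [0.4, 0.2, -4.2]
grip_width: 33.4
```

arm_command:
  deltas:
    - [-0.009, 0, 0.043, 0]
    - [-0.009, 0, 0.043, 0]
    - [-0.009, 0, 0.043, 0]
    - [-0.009, 0, 0.043, 0]
    - [-0.009, 0, 0.043, 0]

```text
time: 17.4
tool_pos: [574.1, 117.1, 179.5]
tcp_rot: [-1.572, 0.001, -0.279]
contact_force: [0.5, -0.2, -4.0]
grip_width: 33.2
```

arm_command:
  deltas:
    - [-0.009, 0, 0.043, 0]
    - [-0.009, 0, 0.043, 0]
    - [0, 0, 0, 0]
    - [0, 0, 0, 0]
    - [0, 0, 0, 0]

```text
time: 17.9
tool_pos: [580.7, 202.2, 179.6]
tcp_rot: [-1.572, 0.001, -0.279]
contact_force: [0.2, -1.1, -5.6]
grip_width: 33.3
```

Run:
```python
from h import *
np.set_printoptions(precision=1,suppress=True)
p=cap("wrist");b=cap("side");o=bot.get_obs();T=T_tool(o);print(o["tool_pos"],o["tcp_rot"],o["contact_force"],o["grip_width"])
cv2.imwrite("pics/w4.png",np.hstack([p["img"],cv2.resize(b["img"][60:200,180:320],(420,420))])[:,:,::-1][:,180:])
print(T[:3,:3].T@(np.array([582.3,207.8,100])-T[:3,3]))
```

```text
[581.  201.7 180. ] [-1.6  0.  -0.3] [ 0.2  0.6 -4. ] 33.05324074099116
[-0.4 80.   6.2]
```

View pics/w4.png

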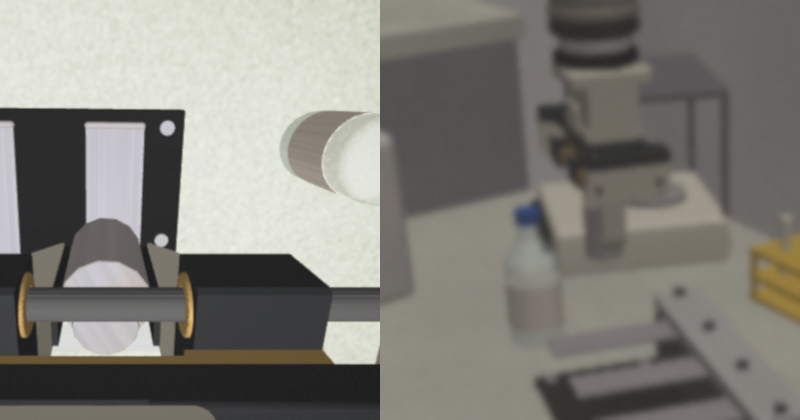

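The wrist view shows the weight held straight. The left leaf's tip edge is at row 123, columns 265–325 of the full image.

Run:
```python
from h import *
np.set_printoptions(precision=1,suppress=True)
p=cap("wrist");o=bot.get_obs();T=T_tool(o)
t=onplane(p,295,123,71);print(t+60*np.array([np.cos(.281),-np.sin(.281),0]),T[:3,:3].T@(t-T[:3,3]))
for w in vision.find_in(p,"bottle"): print(T[:3,:3].T@(W(p,w["xyz"])-T[:3,3]))
```

```text
[584.5 206.5  71. ] [-58.1 109.2   5.5]
[-41.8 100.8 156.9]
[ -8.9 -30.4  -5.5]
```

arm_command:
  deltas:
    - [0.001, 0.03, 0.0055, 0]
    - [0, 0.03, 0, 0]
    - [0, 0.017, 0, 0]
    - [0, 0, 0, 0]
    - [0, 0, 0, 0]

```text
time: 18.6
tool_pos: [583.9, 207.8, 103.8]
tcp_rot: [-1.57, -0.0, -0.28]
contact_force: [0.2, 0.0, -2.9]
grip_width: 33.6
```

arm_command:
  deltas:
    - [0, 0.005, 0, 0]
    - [0, 0.004, 0, 0]
    - [0, 0.002, 0, 0]
    - [0, 0, 0, 0]
    - [0, 0, 0, 0]

```text
time: 19.1
tool_pos: [583.6, 208.3, 92.4]
tcp_rot: [-1.571, -0.0, -0.279]
contact_force: [-0.4, 0.5, -3.9]
grip_width: 33.2
```

arm_command:
  deltas:
    - [0, 0.002, 0, 0]
    - [0, 0.001, 0, 0]
    - [0, 0.001, 0, 0]
    - [0, 0, 0, 0]
    - [0, 0, 0, 0]

```text
time: 19.6
tool_pos: [583.8, 208.3, 88.5]
tcp_rot: [-1.57, -0.001, -0.279]
contact_force: [1.0, 0.5, -1.5]
grip_width: 33.4
```

arm_command:
  deltas:
    - [0, 0.001, 0, 0]
    - [0, 0.001, 0, 0]
    - [0, 0, 0, 0]
    - [0, 0, 0, 0]

```text
time: 20.0
tool_pos: [583.8, 208.3, 86.5]
tcp_rot: [-1.57, -0.001, -0.279]
contact_force: [1.9, 0.6, 0.7]
grip_width: 33.7
```

arm_command:
  deltas:
    - [0, 0, 0, 0]
    - [0, 0, 0, 0]
    - [0, 0, 0, 0]
    - [0, 0, 0, 0]
    - [0, 0, 0, 0]
  claw: 0

```text
time: 20.5
tool_pos: [583.4, 208.2, 86.2]
tcp_rot: [-1.571, 0.0, -0.279]
contact_force: [-0.6, 0.2, 0.5]
grip_width: 68.9
```

arm_command:
  deltas:
    - [0, 0, 0, 0]
    - [0, 0, 0, 0]
    - [0, 0, 0, 0]
    - [0, 0, 0, 0]

```text
time: 20.9
tool_pos: [583.5, 208.2, 86.2]
tcp_rot: [-1.571, 0.0, -0.279]
contact_force: [0.4, 1.4, 0.5]
grip_width: 91.3
```

arm_command:
  deltas:
    - [0, -0.01, 0, 0]
    - [0, -0.03, 0, 0]
    - [0, -0.05, 0, 0]
    - [0, -0.05, 0, 0]
    - [0, -0.05, 0, 0]

```text
time: 21.4
tool_pos: [583.0, 208.1, 279.1]
tcp_rot: [-1.57, -0.001, -0.279]
contact_force: [1.1, 0.6, -0.2]
grip_width: 91.7
```

Run:
```python
from h import *
np.set_printoptions(precision=1,suppress=True)
p=cap("wrist");o=bot.get_obs();b=cap("side");print(o["tool_pos"],o["contact_force"],o["grip_width"])
cv2.imwrite("pics/w5.png",np.hstack([p["img"][:,140:520],cv2.resize(b["img"][100:240,180:320],(420,420),interpolation=cv2.INTER_CUBIC)])[:,:,::-1])
for q in(p,b): print([(W(q,d["xyz"]),d["confidence"]) for n in("weight_mid","small_weight") for d in vision.find_in(q,n)])
```

```text
[585.8 208.8 289.1] [ 1.2 -0.4  6.6] 91.36444583403335
[(array([575.8, 206.6, 118.4]), 0.8)]
[(array([575.8, 199.5,  98.3]), 0.5), (array([ 441.3, -284.6,   22.6]), 0.46)]
```

View pics/w5.png

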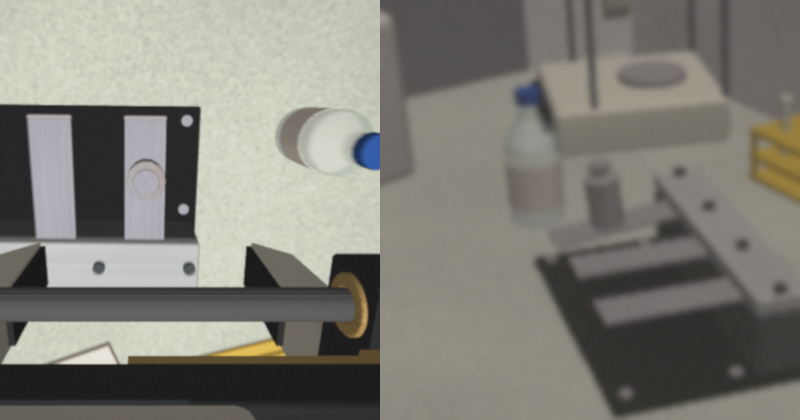

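The weight stands upright on the left leaf at about mid-span; its knob is at (145,180) in the left panel. I'll let it settle, check the force and position once more, then hand in.

arm_command:
  deltas:
    - [0, 0, 0, 0]
    - [0, 0, 0, 0]
    - [0, 0, 0, 0]
    - [0, 0, 0, 0]
    - [0, 0, 0, 0]

```text
time: 22.2
tool_pos: [583.5, 208.2, 276.0]
tcp_rot: [-1.571, 0.0, -0.279]
contact_force: [0.1, -0.4, 0.1]
grip_width: 91.9
```

Run:
```python
from h import *
np.set_printoptions(precision=1,suppress=True)
p=cap("wrist");o=bot.get_obs();print(o["time"],o["contact_force"])
print([(W(p,d["xyz"]),d["confidence"]) for d in vision.find_in(p,"weight_mid")],onplane(p,285,180,131))
job.close_job()
```

```text
22.25 [-0.  -0.  -0.2]
[(array([577.2, 204.9, 117.2]), 0.66)] [572.9 209.8 131. ]
the job is handed in; nothing more can be done
```

The soft leaf is the left one, and the large knobbed weight now stands upright on it near mid-span. I handed the job in at about 22 s of the 69 s allowed.

**Finding the leaf:** I pressed each leaf at mid-span and held it for about a second at 6–7 N. The highest reading on any leaf was 7.8 N.

| Leaf | Stiffness | Bend at about 6 N |
|---|---|---|
| Left | about 0.8 N/mm | about 8 mm |
| Middle | about 1.7 N/mm | about 4 mm |
| Right | about 1.7–2 N/mm | about 4 mm |

**Placing the weight:** I lowered it until the leaf carried it (force reading near zero), opened the gripper and pulled straight up.

**Last checks:**
- **Standing:** the last pictures I viewed, just after release, show the weight upright on the left leaf. The detector still found it in the same spot about 0.8 s later.
- **Position:** the detector put the weight about 6 mm towards the tip from where I aimed. A rough reading from the knob, which leans with the bent leaf, gave about 10 mm. The gripper had released it within about 2 mm of the mid-span point, so I left it.
- **Force:** one reading of 6.6 N showed while the arm was stopping after it pulled away. Once settled it read about 0 N, with nothing touching the gripper.
- **Bystanders:** I felt no contact with any of them. I did not re-measure them all at the end; the small weight was seen where it started.

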